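# Open the frother's power box with its red key

### The job

Open the power box of the milk frother, the one with the red key: turn the red key a full quarter turn clockwise (seen from above), then lift the panel by its black handle and swing it open until it stands close to upright, and let go. The box with the blue key belongs to the water filter: leave its key alone.

Things in the scene. Friction and masses are not known exactly. Their poses are not given: they have to be found in the camera images.
- power_box: Frother's power box: grey, 160 (x) by 220 (y) by 80 mm high, fixed to the counter, with an aluminium top panel (top face at height 86) and a RED winged key; its twin has a BLUE key. Origin: centre of underside, z up, x from opening edge to hinge edge (away from robot), y left. In its frame, mm: key axis x -45 y 55; handle centre x -60 y -45 height 122; hinge line along y at x 80 height 80
- power_panel (a joint): Panel angle, rad: 0 shut, 1.57 upright, stop 1.75; the edge with key and handle rises and swings away from the robot. A cam holds it shut until the key is past about 1.15. Stiff hinge: 3 to 6 N at the handle moves it; it stays where left. Handle: round black bar, 10 mm thick, 80 long along the box's y, 31 mm clear above the panel, on a post at each end
- power_key (a joint): Red key's angle, rad: 0 locked, wing's length along the box's y; 1.57 fully turned, wing along the box's x; grows clockwise seen from above, stops at both ends. Starts at 0 to 0.2, light friction (0.06 N m), stays where left. The wing is upright, 40 mm long, 10 mm thick, from height 98 to 130 mm above the counter
- filter_key (a joint): Angle of the blue key on the other box, rad, same meaning; not to be turned

How it is judged:
By the outcome, as a careful person would: the job done as asked, in the order asked, and still so for the second after the job is handed in, with the robot touching nothing.
It also fails if it takes over 51 s, if anything falls off the work surface, if the arm or the gripper's body presses on something with over 40 N, if the wrist force passes 120 N, or if a joint passes its speed limit or range.

### The arm

A 6-joint arm with a two-finger parallel gripper is mounted at the origin on the work surface. World frame = base frame: x ahead of the robot, y to its left, z up, the work surface at z = 0. Lengths are in m, angles in degrees, forces in N, time in s.
With the tool pointing down it reaches from about 0.375 to 0.9 m from the base axis. Payload 3.1 kg.
Tool frame: the origin (TCP) lies midway between the tips of the shut fingers; the grasp point (between the pads) lies bot.hold_point_z behind it (bot.hold_point_z is the distance from the TCP to the grasp point, in m); z points along the fingers, y is the direction in which the jaws open and shut (so a half turn about z gives the same grasp; the last joint's range is limited). The gripper opens to 87 mm and grips with 3 to 60 N. Pads are 19 mm wide; open, the fingers measure 117 mm over their backs; the gripper's body (75 mm by 190 mm) begins 51 mm behind the grasp point.
Start: joints at [53.944, 30.224, 82.088, -0, 67.689, -10.227], TCP at [0.272, 0.563, 0.223] pointing down, gripper open.
Joint ranges: [-176.69, 176.69], [-43.24, 126.21], [12.49, 139.97], [-82, 262], [0, 151.66], [-163.58, 163.58]. Speed limits (degrees/s): [159.86, 159.86, 180, 180, 180, 180].

### API

Orientations are given as a 3x3 rotation matrix whose columns are the frame's x, y, z axes.
In Python, from rig import bot, vision gives the robot as it stands.
- The arm moves only by the shell command python3 -m inch 'ROWS'. ROWS is JSON, a list of rows, each a list of 5 numbers: the finger opening in mm, from 0 to 87, then the shift along the tool's x, y, z in mm, then the turn about the tool's z in rad. In form: [[hand, dx, dy, dz, roll], ...]. A call has 1 to 8 rows; each row is the pose to reach, as a shift and turn from the pose measured when the call began, along the tool's axes at that moment; what a row does not reach only later rows make up. A row lasts 1/10 s, in which the tool goes at most 50 mm and 8.59 degrees, less where a joint would pass 70% of its speed; a pose out of reach is approached as far as the arm can. A call with a gripper value outside its range is refused whole. The fingers move at their own pace and stop on an object; the grip force is fixed at half the most. Time passes only in rows, so rows that repeat a pose let the fingers close. It gives the time, the measured TCP pose, the force and the opening at its end, in the units of the state.
- bot.read_state(): the state, without advancing time (a new reading comes with each control period).
- vision.capture(name): name is "scene" or "top"; returns (picture, depth): 400x640x3 uint8, red, green, blue; 400x640 float32, m along the optical axis (not along the pixel's ray), 0 where there is no reading.
- vision.camera_model(name): a dict with "intrinsics" (3x3 intrinsics, pixels), "camera_from_world" (4x4, takes a point from world to camera coordinates). Camera axes: x right, y down, z forward; pixel columns grow to the right and rows downward; lengths in m; the calibration is good to about 2 mm. A picture is of the moment at which its call begins. camera_model takes no time and is no camera call.
- bot.hand_in(): hands the job in, once; it reports no verdict.
The state is a dict: "time_s": time; "joint_positions": joint angles; "qvel": joint speeds; "tau": joint torques, N m; "position": TCP position; "tcp_rot": TCP orientation; "force": force on the tool from outside, world axes, zero at the start; "moment": the same for the moment, N m; "opening": opening from 0.0 (shut) to 1.0 (fully open).
Only numpy, scipy, OpenCV 4.12 (cv2) and the standard library are available. Lean on these libraries where they do the work, as an engineer would, in place of code of your own. Each camera call takes 0.05 s, during which the arm holds its last target. There are 200 camera calls.

## Working session

There is one attempt and no reset: what is moved stays moved. The work goes in short steps, Python scripts to look and compute and a shell command to move; the robot and the scene stay as the last step left them, time stands still between calls to the robot, and variables do not carry over. Pictures are saved under pics/ and viewed, about 8 in all and at most 12, crops included, and the job is handed in when it is done.

```bash
mkdir -p pics; ls
python3 - <<'E'
from rig import bot,vision
import cv2,numpy as np
print(bot.read_state(),bot.hold_point_z)
for n in("scene","top"):
    p,d=vision.capture(n);cv2.imwrite(f"pics/{n}0.png",p[:,:,::-1]);np.savez(f"{n}0.npz",p=p,d=d)
    m=vision.camera_model(n);print(n,m)
E
```

```text
pics
{'time_s': 0.0, 'joint_positions': array([ 5.39440565e+01,  3.02772938e+01,  8.21556362e+01,  2.11265510e-03,
        6.76875096e+01, -1.02276160e+01]), 'qvel': array([-0.02292971,  0.04489951,  0.00230062, -0.0903195 , -0.04592582,
        0.00194554]), 'tau': array([ 1.43398724e-03, -4.40053225e+01, -1.76589721e+01,  6.33807667e-02,
        5.83010016e-02, -1.71459087e-04]), 'position': array([0.27183778, 0.56199421, 0.22159371]), 'tcp_rot': array([[-9.00097107e-01,  4.35687501e-01, -1.26480082e-03],
       [ 4.35689147e-01,  9.00095632e-01, -1.67932235e-03],
       [ 4.06781938e-04, -2.06261318e-03, -9.99997790e-01]]), 'force': array([0.1209094 , 0.65688863, 0.38408773]), 'moment': array([-0.00784179,  0.00365896,  0.0188087 ]), 'opening': 1.000069369432045} 0.0187
scene {'intrinsics': array([[385.65143639,   0.        , 317.4201826 ],
       [  0.        , 385.65143639, 204.56170566],
       [  0.        ,   0.        ,   1.        ]]), 'camera_from_world': array([[-0.50280129,  0.8641206 ,  0.02205567,  0.26251467],
       [ 0.52919825,  0.32789626, -0.78258115, -0.24366332],
       [-0.68347646, -0.38181099, -0.62215777,  1.21551939],
       [ 0.        ,  0.        ,  0.        ,  1.        ]])}
top {'intrinsics': array([[483.5450439 ,   0.        , 325.42058472],
       [  0.        , 483.5450439 , 199.47794039],
       [  0.        ,   0.        ,   1.        ]]), 'camera_from_world': array([[-9.66813943e-03, -9.99952884e-01,  8.69799219e-04,
         4.80120114e-02],
       [-9.95415883e-01,  9.54149556e-03, -9.51639648e-02,
         5.41232874e-01],
       [ 9.51511819e-02, -1.78587044e-03, -9.95461231e-01,
         1.06060881e+00],
       [ 0.00000000e+00,  0.00000000e+00,  0.00000000e+00,
         1.00000000e+00]])}
```

View pics/scene0.png

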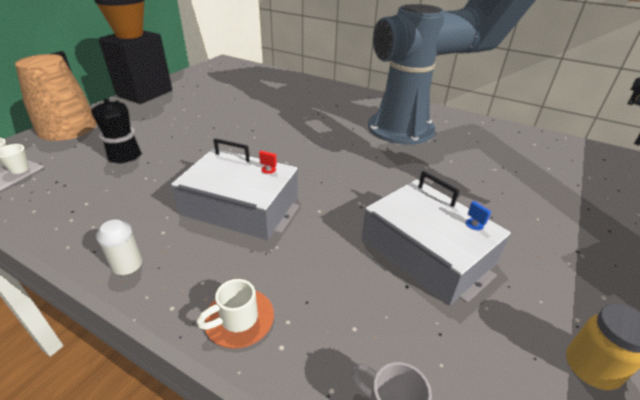

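View pics/top0.png

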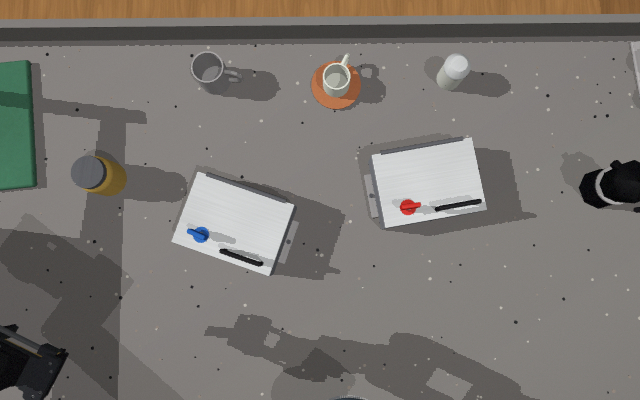

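The scene view shows the red key at (268,160) and its box's handle at (232,150). In the top view the red box's panel spans about (372,155), (470,138), (486,208) and (387,227), with the red key at (409,207) and the handle at (435–480,205). The blue box is to the left and the gripper is at the lower left.

```bash
cat > h.py <<'E'
from rig import bot,vision
import cv2,numpy as np
def ray(n,uv,z):
    m=vision.camera_model(n);T=m["camera_from_world"];R=T[:3,:3];c=-R.T@T[:3,3]
    uv=np.atleast_2d(uv).astype(float)
    d=np.c_[uv,np.ones(len(uv))]@np.linalg.inv(m["intrinsics"]).T@R
    return c+d*((z-c[2])/d[:,2])[:,None]
def cloud(n,d,mask):
    m=vision.camera_model(n);T=m["camera_from_world"]
    v,u=np.nonzero(mask&(d>0));z=d[v,u]
    P=(np.c_[u,v,np.ones(len(u))]@np.linalg.inv(m["intrinsics"]).T)*z[:,None]
    return (P-T[:3,3])@T[:3,:3]
def red(p):
    p=p.astype(int);return (p[:,:,0]>130)&(p[:,:,1]<70)&(p[:,:,2]<70)
E
python3 - <<'E'
from h import *
np.set_printoptions(precision=4,suppress=True)
f=np.load("top0.npz");p,d=f["p"],f["d"]
# panel
g=(p.min(2)>170).astype(np.uint8);g[:, :350]=0;g[:, 520:]=0;g[:130]=0;g[240:]=0
cs,_=cv2.findContours(g,0,2);c=max(cs,key=cv2.contourArea)
h=cv2.convexHull(c)[:,0]
w=ray("top",h,.086)
r=cv2.minAreaRect((w[:,:2]*1000).astype(np.float32));print("panel",r,cv2.boxPoints(r))
b=(p.max(2)<50);b[:,:425]=0;b[:,495:]=0;b[:185]=0;b[225:]=0
n,l,s,_=cv2.connectedComponentsWithStats(b.astype(np.uint8));k=1+s[1:,4].argmax();print(s)
yx=np.argwhere(l==k)[:,::-1];w=ray("top",yx,.127);print("handle",cv2.minAreaRect((w[:,:2]*1000).astype(np.float32)))
P=cloud("top",d,l==k);print("hz",np.percentile(P[:,2],[5,50,95]))
P=cloud("top",d,red(p)&(np.arange(640)>380)&(np.arange(640)<440));print("key",len(P),np.percentile(P[:,2],[0,25,50,75,100]))
t=P[P[:,2]>.115];print(t.mean(0),cv2.minAreaRect((t[:,:2]*1000).astype(np.float32)))
f=np.load("scene0.npz");p,d=f["p"],f["d"];m=red(p);m[:140]=0;m[180:]=0;m[:,:250]=0;m[:,290:]=0
P=cloud("scene",d,m);t=P[P[:,2]>.1];print("scene",len(P),t.mean(0),t.min(0),t.max(0),cv2.minAreaRect((t[:,:2]*1000).astype(np.float32)))
cv2.imwrite("pics/c.png",cv2.resize(np.load("top0.npz")["p"][130:240,360:500,::-1],None,fx=5,fy=5,interpolation=0))
E
```

```text
panel ((571.76904296875, -176.90887451171875), (158.37619018554688, 218.51138305664062), 9.55866527557373) [[ 475.5377  -82.3198]
 [ 511.8231 -297.7975]
 [ 668.0004 -271.4979]
 [ 631.715   -56.0203]]
[[     0      0    640    400 255816]
 [   435    199     46     12    184]]
handle ((519.1201782226562, -225.945556640625), (8.562758445739746, 94.2941665649414), 9.60769271850586)
hz [0.1095 0.1257 0.1287]
key 189 [0.0833 0.0878 0.0936 0.1295 0.1345]
[ 0.518  -0.1283  0.1293] ((518.26416015625, -129.05548095703125), (9.345329284667969, 36.67095184326172), 6.7018818855285645)
scene 225 [ 0.5234 -0.1269  0.1163] [ 0.5177 -0.1458  0.1004] [ 0.528  -0.1098  0.1299] ((522.7216186523438, -127.6907958984375), (7.785060405731201, 36.17867660522461), 11.204560279846191)
```

View pics/c.png

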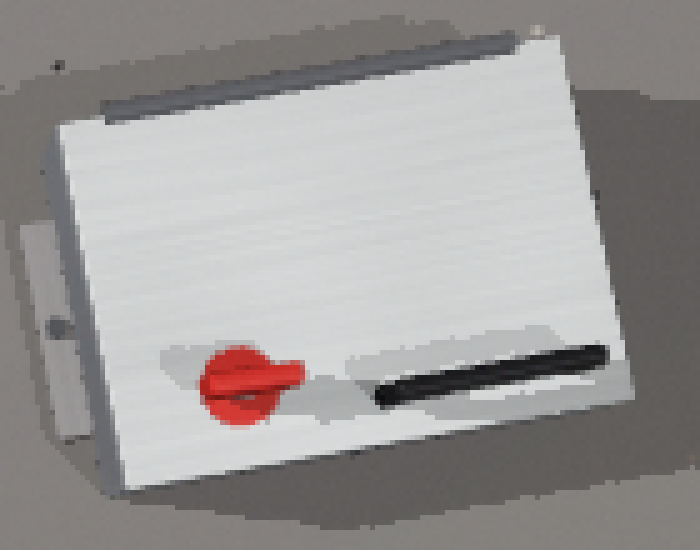

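The measured panel is 158×219 mm with a yaw of 9.6°. The predicted key axis (518,-130) matches the measured (518,-129), and the wing is about 3° clockwise from locked. The handle is at about (520,-230). Moving over the key.

```bash
cat >> h.py <<'E'
def shift(pos,az=None):
    s=bot.read_state();R=s["tcp_rot"];d=R.T@(np.array(pos)-s["position"])*1000
    a=np.arctan2(R[1,1],R[0,1])
    r=0 if az is None else a-np.radians(az)
    print("shift mm",d.round(1),"roll",round(r,3),"az now",np.degrees(a).round(1),"t",s["time_s"],"F",s["force"].round(1),"q",s["joint_positions"].round(0))
C=np.array([.5718,-.1769]);ps=np.radians(9.56)
def box(x,y,z): return [C[0]+(x*np.cos(ps)-y*np.sin(ps))/1e3, C[1]+(x*np.sin(ps)+y*np.cos(ps))/1e3, z/1e3]
E
python3 -m inch '[[60,-520,-515,0,1.0],[60,-520,-515,0,1.0],[60,-520,-515,0,1.0],[60,-520,-515,0,1.0],[60,-520,-515,0,1.0],[60,-520,-515,0,1.0],[60,-520,-515,0,1.0],[60,-520,-515,0,1.0]]'
python3 -c "
from h import *
shift([.518,-.1295,.2],6.6)"
```

```text
time_s: 0.9
position: [0.4053, 0.1834, 0.2224]
tcp_rot: [[-0.118, 0.993, -0.001], [0.993, 0.118, -0.002], [-0.001, -0.001, -1.0]]
force: [1.8, 0.8, -0.5]
opening: 0.693
shift mm [-324.    74.9   22.8] roll 0.003 az now 6.8 t 0.9 F [ 1.8  0.8 -0.5] q [ 10.  16. 107.  -0.  57.   3.]
```

```bash
python3 -m inch '[[60,-324,75,0,0],[60,-324,75,0,0],[60,-324,75,0,0],[60,-324,75,0,0],[60,-324,75,0,0],[60,-324,75,0,0],[60,-324,75,0,0],[60,-324,75,20,0]]'
python3 -c "
from h import *
shift([.518,-.1295,.102],6.6)
p,d=vision.capture('scene');cv2.imwrite('pics/s1.png',cv2.resize(p[60:260,140:400,::-1],None,fx=3,fy=3))"
```

```text
time_s: 1.7
position: [0.5224, -0.1356, 0.2046]
tcp_rot: [[-0.114, 0.994, 0.008], [0.993, 0.114, -0.007], [-0.008, 0.007, -1.0]]
force: [-0.9, -0.2, -0.7]
opening: 0.685
shift mm [  7.4  -4.4 102.5] roll -0.001 az now 6.5 t 1.7 F [-0.9 -0.2 -0.7] q [-26.  25.  96.  -0.  59. -33.]
```

View pics/s1.png

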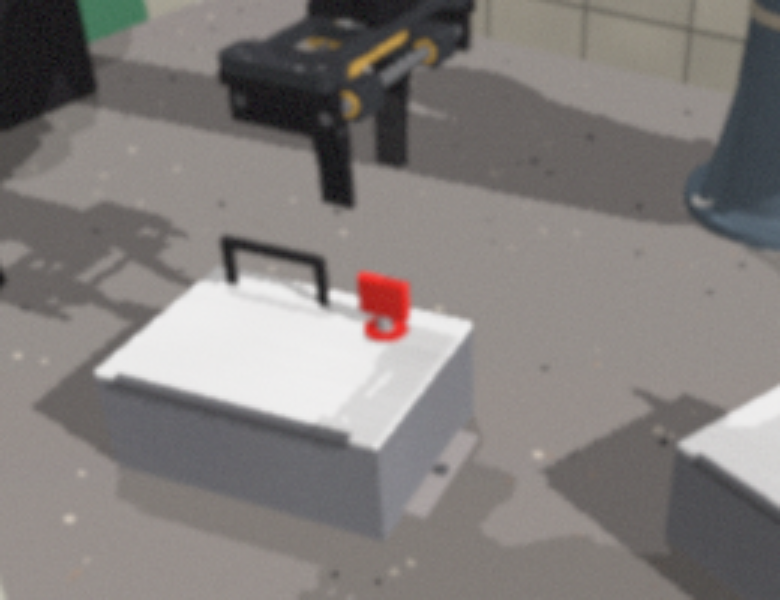

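The view shows the open gripper straddling the space above the red wing, at about (385,300) in this crop. Nothing is in the way. Descending.

```bash
python3 -m inch '[[60,7,-4,0,0],[60,7,-4,30,0],[60,7,-4,60,0],[60,7,-4,60,0]]'
python3 -c "
from h import *
shift([.518,-.1295,.102],6.6)"
```

```text
time_s: 2.15
position: [0.5095, -0.1227, 0.1374]
tcp_rot: [[-0.116, 0.993, -0.011], [0.993, 0.116, 0.003], [0.005, -0.011, -1.0]]
force: [-0.5, 0.2, -0.6]
opening: 0.693
shift mm [-7.9  8.1 35.3] roll 0.001 az now 6.7 t 2.15 F [-0.5  0.2 -0.6] q [-26.  30. 101.  -0.  50. -32.]
```

```bash
python3 -m inch '[[60,0,0,0,0],[60,0,0,0,0],[60,0,0,0,0]]'
python3 -c "
from h import *
shift([.518,-.1295,.102],6.6)"
```

```text
time_s: 2.45
position: [0.5103, -0.1227, 0.1389]
tcp_rot: [[-0.116, 0.993, -0.009], [0.993, 0.117, 0.002], [0.003, -0.009, -1.0]]
force: [0.2, -0.0, 0.2]
opening: 0.688
shift mm [-7.7  7.2 36.8] roll 0.002 az now 6.7 t 2.45 F [ 0.2 -0.   0.2] q [-26.  30. 101.  -0.  50. -32.]
```

```bash
python3 -m inch '[[60,-8,7,0,0],[60,-8,7,0,0],[60,-8,7,20,0],[60,-8,7,36,0],[60,-8,7,36,0],[60,-8,7,36,0]]'
python3 -c "
from h import *
shift([.518,-.1295,.102],6.6)"
```

```text
time_s: 3.05
position: [0.5181, -0.13, 0.103]
tcp_rot: [[-0.116, 0.993, -0.009], [0.993, 0.116, 0.002], [0.003, -0.009, -1.0]]
force: [-0.2, -0.0, -0.2]
opening: 0.694
shift mm [ 0.5 -0.   1. ] roll 0.001 az now 6.7 t 3.05 F [-0.2 -0.  -0.2] q [-26.  34. 101.  -0.  46. -33.]
```

```bash
python3 -m inch '[[30,0,0,0,0],[20,0,0,0,0],[8,0,0,0,0],[0,0,0,0,0],[0,0,0,0,0],[0,0,0,0,0],[0,0,0,0,0]]'
python3 -c "
from h import *
shift([.518,-.1295,.102],6.6)"
```

```text
time_s: 3.75
position: [0.5181, -0.13, 0.103]
tcp_rot: [[-0.116, 0.993, -0.009], [0.993, 0.116, 0.002], [0.003, -0.009, -1.0]]
force: [0.4, 0.5, -0.1]
opening: 0.136
shift mm [ 0.5 -0.   1. ] roll 0.001 az now 6.7 t 3.75 F [ 0.4  0.5 -0.1] q [-26.  34. 101.  -0.  46. -33.]
```

```bash
python3 -m inch '[[0,0,0,0,0],[0,0,0,0,0.14],[0,0,0,0,0.28],[0,0,0,0,0.42],[0,0,0,0,0.56],[0,0,0,0,0.7],[0,0,0,0,0.8],[0,0,0,0,0.8]]'
python3 -c "
from h import *
shift([.518,-.1295,.102],-80.4);print(bot.read_state()['moment'])"
```

```text
time_s: 4.55
position: [0.5189, -0.13, 0.103]
tcp_rot: [[0.632, 0.775, -0.007], [0.775, -0.632, 0.002], [-0.003, -0.007, -1.0]]
force: [1.5, 0.8, -1.0]
opening: 0.113
shift mm [-0.2 -1.   1. ] roll 0.719 az now -39.2 t 4.55 F [ 1.5  0.8 -1. ] q [-26.  34. 101.  -0.  46.  13.]
[ 0.12158434 -0.39536065 -0.03111733]
```

```bash
python3 -m inch '[[0,0,0,0,0.14],[0,0,0,0,0.28],[0,0,0,0,0.42],[0,0,0,0,0.56],[0,0,0,0,0.68],[0,0,0,0,0.76],[0,0,0,0,0.76],[0,0,0,0,0.76]]'
python3 -c "
from h import *
shift([.518,-.1295,.102],-80.4);print(bot.read_state()['moment'])"
```

```text
time_s: 5.35
position: [0.519, -0.1302, 0.103]
tcp_rot: [[0.991, 0.131, -0.007], [0.131, -0.991, 0.001], [-0.007, -0.002, -1.0]]
force: [0.7, 0.5, -1.2]
opening: 0.116
shift mm [-0.9 -0.8  1. ] roll -0.037 az now -82.5 t 5.35 F [ 0.7  0.5 -1.2] q [-26.  34. 101.  -0.  46.  57.]
[ 0.01746967 -0.17461334  0.46008007]
```

The moment about z rose to 0.46 N m, so the key is at its stop. Releasing, rising and looking.

```bash
python3 -m inch '[[40,0,0,0,-0.03],[40,0,0,0,-0.03],[40,0,0,0,-0.03],[40,0,0,-20,-0.03],[40,0,0,-60,-0.03],[40,0,0,-95,-0.03],[40,0,0,-95,-0.03]]'
python3 -c "
from h import *
shift(box(-60,-45,205),9.6)
p,d=vision.capture('scene');cv2.imwrite('pics/s2.png',cv2.resize(p[60:260,140:400,::-1],None,fx=3,fy=3))
m=red(p);m[:140]=0;m[190:]=0;m[:,:240]=0;m[:,290:]=0
P=cloud('scene',d,m);t=P[P[:,2]>.1];print(len(t),t.min(0),t.max(0),cv2.minAreaRect((t[:,:2]*1000).astype(np.float32)))"
```

```text
time_s: 6.05
position: [0.5228, -0.1317, 0.2027]
tcp_rot: [[0.987, 0.16, 0.002], [0.16, -0.987, -0.003], [0.002, 0.003, -1.0]]
force: [0.2, -0.4, 0.5]
opening: 0.459
shift mm [-18.6  97.8  -2. ] roll -1.577 az now -80.8 t 6.05 F [ 0.2 -0.4  0.5] q [-26.  25.  96.  -0.  59.  55.]
125 [ 0.50417411 -0.13277726  0.10122056] [ 0.5401532  -0.12129542  0.13025351] ((522.242431640625, -127.20914459228516), (36.21406555175781, 7.445216655731201), 7.728712558746338)
```

View pics/s2.png

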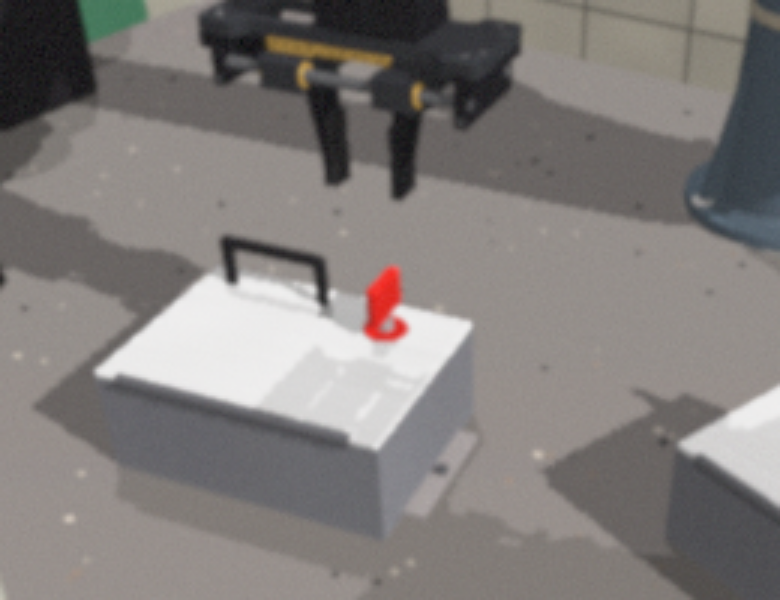

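The red wing at (385,305) now lies along the box's x (fitted 7.7° against a box yaw of 9.6°), so the key is fully turned. Next the handle.

```bash
python3 -m inch '[[40,-19,98,-3,-1.577],[40,-19,98,-3,-1.577],[40,-19,98,-3,-1.577],[40,-19,98,-3,-1.577],[40,-19,98,-3,-1.577],[40,-19,98,-3,-1.577],[40,-19,98,-3,-1.577],[40,-19,98,-3,-1.577]]'
python3 -c "
from h import *
shift(box(-60,-45,205),9.6)"
```

```text
time_s: 6.9
position: [0.5169, -0.2301, 0.2017]
tcp_rot: [[0.215, 0.977, -0.007], [0.977, -0.215, 0.001], [-0.0, -0.007, -1.0]]
force: [-0.1, 0.7, 0.4]
opening: 0.459
shift mm [-0.4  3.4 -3.3] roll -0.384 az now -12.4 t 6.9 F [-0.1  0.7  0.4] q [-35.  27.  92.  -0.  61. -23.]
```

```bash
python3 -m inch '[[40,0,0,0,-0.15],[40,0,0,0,-0.3],[40,0,0,0,-0.4],[40,0,0,0,-0.4]]'
python3 -c "
from h import *
shift(box(-60,-45,106),9.6)"
```

```text
time_s: 7.3
position: [0.5158, -0.2294, 0.2]
tcp_rot: [[-0.182, 0.983, -0.01], [0.983, 0.182, 0.003], [0.005, -0.009, -1.0]]
force: [-0.9, 0.5, 0.1]
opening: 0.459
shift mm [-3.   4.8 94. ] roll 0.015 az now 10.5 t 7.3 F [-0.9  0.5  0.1] q [-35.  27.  92.  -0.  61. -46.]
```

```bash
python3 -m inch '[[40,-3,5,0,0],[40,-3,5,20,0],[40,-3,5,50,0],[40,-3,5,80,0],[40,-3,5,93,0],[40,-3,5,93,0],[40,-3,5,93,0]]'
python3 -c "
from h import *
shift(box(-60,-45,106),9.6)
p,d=vision.capture('scene');cv2.imwrite('pics/s3.png',cv2.resize(p[60:260,140:400,::-1],None,fx=3,fy=3))"
```

```text
time_s: 8.0
position: [0.5209, -0.2315, 0.1073]
tcp_rot: [[-0.181, 0.983, -0.009], [0.983, 0.181, 0.003], [0.004, -0.009, -1.0]]
force: [-0.1, -0.2, 0.5]
opening: 0.46
shift mm [ 0.4 -0.7  1.3] roll 0.015 az now 10.5 t 8.0 F [-0.1 -0.2  0.5] q [-35.  35.  95.  -0.  50. -45.]
```

View pics/s3.png

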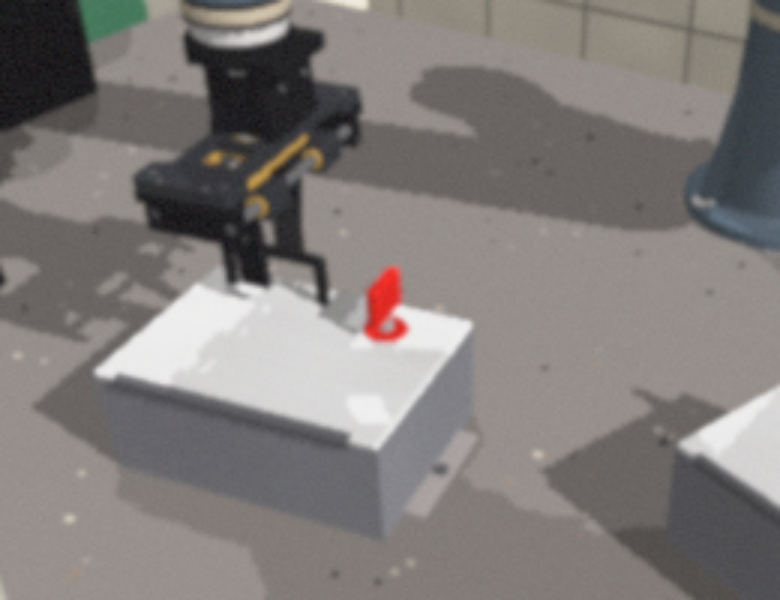

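The fingers straddle the bar between its posts (near finger at (250,260), far finger at (288,235)). Closing.

```bash
python3 -m inch '[[20,0,0,0,0],[0,0,0,0,0],[0,0,0,0,0],[0,0,0,0,0],[0,0,0,0,0],[0,0,0,0,0]]'
python3 - <<'E'
from h import *
s=bot.read_state();R=s["tcp_rot"];shift(s["position"])
bx=np.array([np.cos(ps),np.sin(ps),0])
# arc about hinge (80,80): shifts in tool axes for panel angles
def arc(th):
    v=np.array([-140,42.]);c,si=np.cos(th),np.sin(th)
    n=np.array([v[0]*c+v[1]*si,-v[0]*si+v[1]*c])-v
    return R.T@(bx*n[0]+np.array([0,0,n[1]]))
for th in np.arange(.1,1.66,.1): print(round(th,2),arc(th).round(0))
E
```

```text
time_s: 8.65
position: [0.5206, -0.2319, 0.1082]
tcp_rot: [[-0.182, 0.983, -0.009], [0.983, 0.182, 0.002], [0.003, -0.009, -1.0]]
force: [-2.8, -0.9, 3.9]
opening: 0.1
shift mm [0. 0. 0.] roll 0 az now 10.5 t 8.65 F [-2.8 -0.9  3.9] q [-35.  35.  95.  -0.  50. -45.]
0.1 [ -0.   5. -14.]
0.2 [ -0.  11. -27.]
0.3 [ -0.  18. -40.]
0.4 [ -0.  27. -51.]
0.5 [ -0.  37. -62.]
0.6 [ -1.  48. -72.]
0.7 [ -1.  59. -81.]
0.8 [ -1.  72. -88.]
0.9 [ -1.  85. -95.]
1.0 [ -1.  99. -99.]
1.1 [  -1.  113. -103.]
1.2 [  -2.  127. -105.]
1.3 [  -2.  142. -105.]
1.4 [  -2.  157. -104.]
1.5 [  -2.  171. -102.]
1.6 [ -3. 185. -98.]
```

```bash
python3 -m inch '[[0,0,2,-7,0],[0,0,5,-14,0],[0,0,8,-20,0],[0,0,11,-27,0],[0,0,14,-33,0],[0,0,18,-40,0],[0,0,18,-40,0]]'
python3 -c "
from h import *
s=bot.read_state();R=s['tcp_rot'];print(R.T@(s['position']-np.array([.5206,-.2319,.1082]))*1000,s['opening'],s['force'])"
```

```text
time_s: 9.35
position: [0.5395, -0.2288, 0.1496]
tcp_rot: [[-0.182, 0.983, -0.008], [0.983, 0.182, 0.001], [0.002, -0.008, -1.0]]
force: [-3.4, -2.4, 2.1]
opening: 0.105
[ -0.27990522  18.78904884 -41.51970739] 0.10521360127803196 [-3.36255141 -2.42364647  2.05555532]
```

```bash
python3 -m inch '[[0,0,8,-10,0],[0,0,18,-21,0],[0,-1,29,-31,0],[0,-1,40,-40,0],[0,-1,53,-47,0],[0,-1,66,-54,0],[0,-1,80,-58,0],[0,-1,80,-58,0]]'
python3 -c "
from h import *
s=bot.read_state();R=s['tcp_rot'];print(R.T@(s['position']-np.array([.5206,-.2319,.1082]))*1000,s['opening'],s['force'],s['moment'])
p,d=vision.capture('scene');cv2.imwrite('pics/s4.png',cv2.resize(p[20:220,140:400,::-1],None,fx=3,fy=3))"
```

```text
time_s: 10.15
position: [0.6206, -0.2152, 0.2106]
tcp_rot: [[-0.183, 0.983, -0.004], [0.983, 0.183, -0.001], [-0.0, -0.004, -1.0]]
force: [-2.8, -0.6, 10.4]
opening: 0.102
[  -1.86675604  100.99522712 -102.75988109] 0.1017544259284079 [-2.75249083 -0.58543475 10.37469172] [-0.27536297  0.768817   -0.09892459]
```

View pics/s4.png

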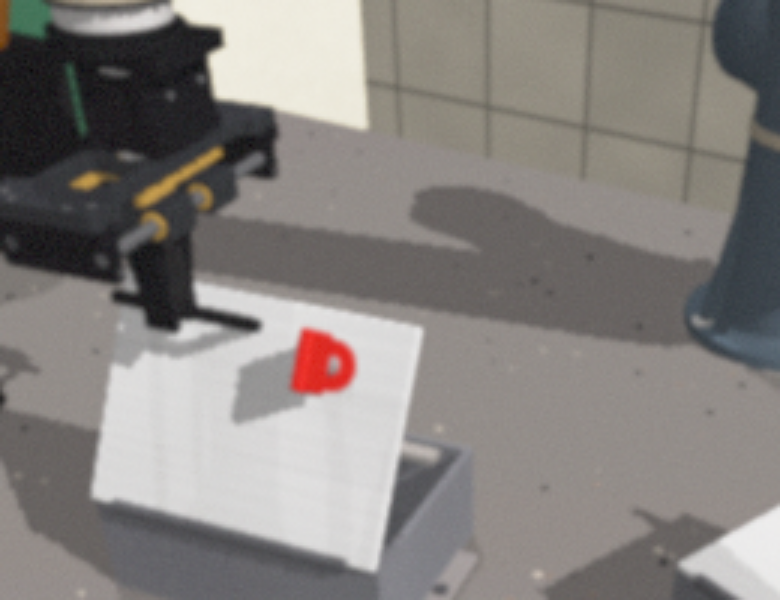

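The panel is about 1 rad open, still gripped, with the red wing at (325,362) carried along with it. Continuing the arc.

```bash
python3 -m inch '[[0,0,12,0,0],[0,0,26,-2,0],[0,0,41,-2,0],[0,0,56,-1,0],[0,0,70,1,0],[0,0,80,4,0],[0,0,80,4,0],[0,0,80,4,0]]'
python3 -c "
from h import *
s=bot.read_state();R=s['tcp_rot'];print(R.T@(s['position']-np.array([.5206,-.2319,.1082]))*1000,s['opening'],s['force'],s['moment'])
p,d=vision.capture('scene');cv2.imwrite('pics/s5.png',cv2.resize(p[20:220,140:400,::-1],None,fx=3,fy=3))"
```

```text
time_s: 11.0
position: [0.7026, -0.2014, 0.2083]
tcp_rot: [[-0.183, 0.983, 0.006], [0.983, 0.183, -0.003], [-0.004, 0.005, -1.0]]
force: [2.5, -4.0, 3.2]
opening: 0.103
[ -3.73359181 184.9743861  -99.147652  ] 0.10322395610377914 [ 2.53678685 -4.00889261  3.1944908 ] [-0.84325898 -0.45866489 -0.09220081]
```

View pics/s5.png

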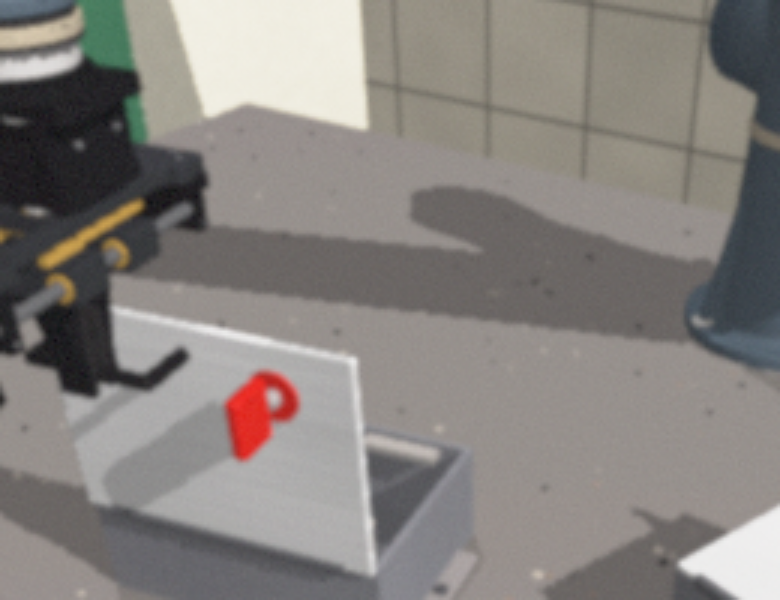

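The panel is near upright (arc estimate about 1.59 rad). Releasing, then going straight up.

```bash
python3 -m inch '[[16,0,0,0,0],[20,0,0,0,0],[24,0,0,0,0],[24,0,0,0,0],[24,0,0,0,0]]'
python3 -m inch '[[24,0,0,-10,0],[24,0,0,-25,0],[24,0,0,-50,0],[24,0,0,-80,0],[24,0,0,-110,0],[24,0,0,-130,0],[24,0,0,-130,0],[24,0,0,-130,0]]'
python3 - <<'E'
from h import *
np.set_printoptions(precision=3,suppress=True)
p,d=vision.capture('scene');cv2.imwrite('pics/s6.png',cv2.resize(p[20:220,140:400,::-1],None,fx=3,fy=3))
# panel plane: points in box frame, on panel face away from handle & key
m=np.zeros(d.shape,bool);y0,x0=20,140
m[y0+int(480/3):y0+int(540/3),x0+int(180/3):x0+int(350/3)]=1
m[y0+int(370/3):y0+int(540/3),x0+int(310/3):x0+int(340/3)]=1
P=cloud('scene',d,m);q=P[:,:2]-C;bx=q@[np.cos(ps),np.sin(ps)]*1e3;z=P[:,2]*1e3
k=(z>95)&(abs(bx-80)<40);a=np.polyfit(z[k],bx[k],1);print(k.sum(),"z",z[k].min(),z[k].max(),"tilt",a,"angle",np.pi/2+np.arctan(a[0]),"resid",np.std(bx[k]-np.polyval(a,z[k])))
b=p.astype(int);
s=bot.read_state();print(s['position'],s['force'],s['time_s'])
E
```

```text
time_s: 11.55
position: [0.7022, -0.2008, 0.2079]
tcp_rot: [[-0.183, 0.983, 0.005], [0.983, 0.183, -0.002], [-0.003, 0.004, -1.0]]
force: [0.5, 0.3, -1.4]
opening: 0.272
time_s: 12.35
position: [0.7016, -0.2005, 0.3389]
tcp_rot: [[-0.183, 0.983, 0.006], [0.983, 0.183, -0.003], [-0.004, 0.006, -1.0]]
force: [-0.4, 0.0, -0.7]
opening: 0.275
1280 z 95.01721412685379 230.88418824181994 tilt [ 0.016 85.8  ] angle 1.5872352527115152 resid 0.8394520869705614
[ 0.701 -0.2    0.337] [ 0.222  0.257 -0.506] 12.4
```

View pics/s6.png

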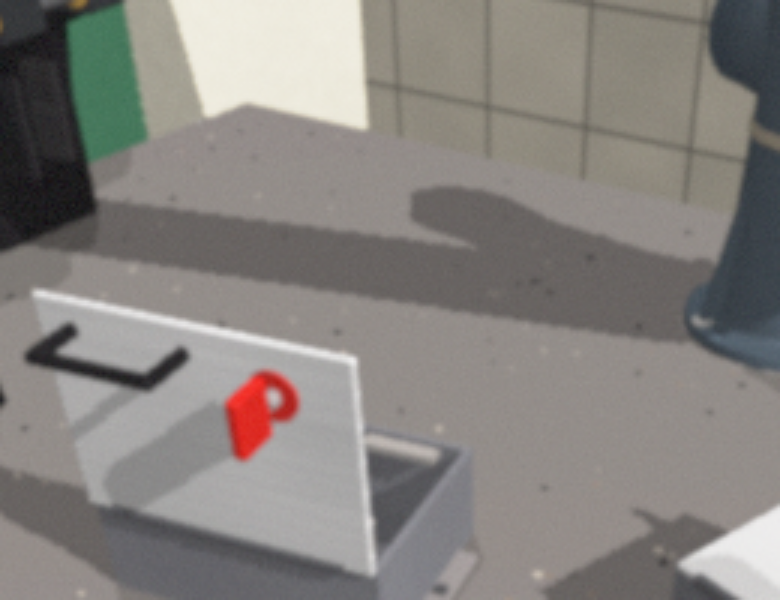

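The panel stands at 1.587 rad with the red key still along the panel's up direction, and the gripper is clear above it. Handing in.

```bash
python3 -c "
from rig import bot
print(bot.hand_in())"
```

```text
the job is handed in; nothing more can be done
None
```

The frother's power box is open and the job was handed in at about 12.4 s of the 51 s allowed. I turned the red key clockwise until it hit its stop, then lifted the panel by the black handle, swung it open, let go and moved straight up.

**Last checks**
- **Panel:** a plane fit to the depth image puts it at 1.587 rad (upright is 1.57), with 0.8 mm scatter. The angle worked out from the handle's arc was about 1.59, which agrees.
- **Red key:** the moment rose to 0.46 N m at the stop. After release, its wing measured within about 2° of the box's x axis, and it still looked fully turned in the final picture.
- **Robot:** the gripper ended about 13 cm above where it let go of the handle, with the force reading near zero.
- **Blue key:** I did not approach or touch it, and I did not measure it again at the end.

No check failed.

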